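Stack the pacifiers to dry under the swing-arm lamp

ROBOT

A 7-joint arm with a two-finger parallel gripper is mounted at the origin on the work surface. World frame = base frame: x ahead of the robot, y to its left, z up, the work surface at z = 0. Lengths are in m, angles in rad, forces in N, time in s.
With the tool pointing down it reaches from about 0.4 to 0.875 m from the base axis. Payload 19.3 kg.
Tool frame: the origin (TCP) lies at the very end of the fingers, on their centre line; the grasp point (between the pads) lies bot.pinch_z behind it (bot.pinch_z is the distance from the TCP to the grasp point, in m); z points along the fingers, y is the line along which they close (so a half turn about z gives the same grasp; the last joint's range is limited). The gripper opens to 85 mm and grips with 20 to 120 N. Pads are 22 mm wide; open, the fingers measure 114 mm over their backs; the gripper's body (76 mm by 85 mm) begins 54 mm behind the grasp point. The pads swing forward as they close: fully open they stand 13 mm farther back than shut.
Start: joints at [1.045, 0.521, -0.036, 1.599, 0.021, 1.021, -0.113], TCP at [0.275, -0.561, 0.231] pointing down, gripper open.
Joint ranges: [-2.91, 2.91], [-0.3, 2.13], [-1.5, 1.42], [0.17, 2.43], [-1.26, 4.41], [0.16, 1.93], [-2.52, 2.52]. Speed limits (rad/s): [1.89, 1.89, 2.39, 2.39, 3.01, 3.01, 3.01].

INTERFACE

Orientations are given as [roll, pitch, yaw] about the fixed x, y, z axes, in that order (R = Rz(yaw) Ry(pitch) Rx(roll)).
In Python, from workcell import bot, grab_frame, ticket gives the robot as it stands.
- The arm moves only by the tool arm_command, never from a script. Its argument "commands" is a list of rows, each a list of 3 entries, a list of its own where there are three numbers: the shift along the world's x, y, z in mm, then the turn about the world's z in rad, then the gripper command: -1 is fully open, 1 is shut, values between are in proportion. In form: [[[tx, ty, tz], roll, fingers], ...]. A call has 1 to 20 rows; each row shifts and turns the commanded pose from where the row before left it; what a row does not reach is not made up. A row lasts 1/10 s, in which the tool goes at most 50 mm and 8.59 degrees, less where a joint would pass 70% of its speed; a pose out of reach is approached as far as the arm can. A call with a gripper value outside its range is refused whole. The fingers move at their own pace and stop on an object; "newtons" is the grip in N (left out, the last holds). Time passes only in rows, so rows that do not move let the fingers close. It gives the time, the measured TCP pose, the force, the opening and the grip force at its end, in the units of the state.
- bot.observe(): the state, without advancing time (a new reading comes with each control period).
- grab_frame(name): name is "side" or "top" or "wrist"; returns a dict with "image" (420x560x3 uint8, red, green, blue), "vertical_fov" (degrees; the focal length in pixels is half the picture's height over the tangent of half this angle, whatever the lens; pixels are square), "cx", "cy" (the principal point, pixels), "R" (3x3) and "t" (3): a world point X has camera coordinates R X + t. Camera axes: x right, y down, z forward; pixel columns grow to the right and rows downward; lengths in m; the calibration is good to about 2 mm. The wrist camera is an equidistant fisheye: a pixel r from the principal point sees the ray r / f radians off the axis. A picture is of the moment at which its call begins. There is no depth.
- ticket.job_done(): hands the job in; it is judged then, once.
The state is a dict: "clock": time; "qpos": joint angles; "qd": joint speeds; "joint_efforts": joint torques, N m; "position": TCP position; "tool_rot": TCP orientation; "force": force on the tool from outside, world axes, zero at the start; "moment": the same for the moment, N m; "grip_width": finger opening in m; "finger_force": force on a finger pad.
Only numpy, scipy, OpenCV 4.12 (cv2) and the standard library are available. Lean on these libraries where they do the work, as an engineer would, in place of code of your own. Each camera call takes 0.05 s, during which the arm holds its last target. There are 200 camera calls.

TASK

Set up the pacifiers to dry: in the clear tray lay one beech bar across each end, running front to back like the tray's short ends, stand every pacifier between the bars teat up, and lay the clear plate squarely and level on the two bars so that it rests clear of the teats. Then loosen the lamp's clamp knob counterclockwise to its stop and only then swing the lamp head over the tray until its arm is centred on the white mark of the dial, and turn the knob fully tight again. Leave everything else on the shelf where it is.

Things in the scene. Friction and masses are not known exactly. Their poses are not given: they have to be found in the camera images.
- lamp: lamp base, fixed. Origin: on the shelf under the post's axis (z of lamp = up; the lamp's own +y is the direction of the white mark). Foot disc 110 mm across, post 24 mm, dial disc 94 mm across with its top 151 mm up; arm bar 155 to 165 mm up, head 76 mm across hanging 121 to 167 mm above the shelf, 220 mm from the axis
- mark (a point): middle of the white pad (26 mm wide, 14 mm along the radius) on the dial, 38 mm from the post axis; the lamp arm (a white bar 12 mm wide) is on the mark when it lies centred over this pad
- swing (a joint): swing of the lamp arm about the vertical post axis, rad: 0 = centred on the mark, positive = counterclockwise from above (towards the robot from the mark). Range -0.45 to 1.5, starts 0.9 to 1.25. To be swung only while the knob is loose (above 0.9). Turns with about 1.2 N sideways at the head, and stays where it is left
- head_grip (a point): on the axis of the upright round beech post (22 mm across, 32 mm tall, its top 12 mm above this point) on top of the lamp head, 220 mm from the post axis: the grip for swinging the head. Turns with the arm; its y axis points outwards along the arm
- clamp (a joint): clamp knob on top of the lamp post, axis vertical, rad: 0 = fully tight (stop), grows counterclockwise from above, stop at 1.3 (loose). The arm counts as free above 0.9; turning the knob takes about 0.2 N m. Stays where it is left
- knob_grip (a point): point on the post axis to grip the clamp knob: a black upright bar 52 mm long (along this point's x axis), 14 mm thick, 30 mm tall, its top 10 mm above this point, on a disc 42 mm across. Turns with the knob; x lies along the lamp's x when tight
- tray: clear acrylic tray, fixed: 172 (own x) x 212 (own y) mm outside, floor 4 mm thick, rim 4 mm thick and 14 mm high above the shelf; inside 164 x 204 mm. Origin: centre of its underside. The short ends, where the bars go, are at its own +y and -y; the bars' centres go about 78 mm from the middle, lying along the tray's x
- plate: clear acrylic plate 140 (own x) x 196 (own y) x 5 mm with an upright beech handle in its middle: 12 mm thick (x), 64 mm long (y), from 5 to 35 mm above the underside. Origin: centre of its underside. About 0.2 kg. On the bars its long side lies along the tray's long side (own y), either way round
- bar1_center (a point): centre of bar1, plain beech spacer bar 120 (own x) x 36 x 36 mm, about 0.1 kg, lying flat; may lie on any long side
- bar2_center (a point): centre of bar2, plain beech spacer bar 120 (own x) x 36 x 36 mm, about 0.1 kg, lying flat; may lie on any long side
- bar1: bar1: its origin is the middle of the face it stands on at the start, x along its length
- bar2: bar2: its origin is the middle of the face it stands on at the start, x along its length
- pac1: pacifier: rounded shield 40 (own x) x 32 (own y) x 8 mm thick standing on a round foot 6 mm high, 28 mm across; silicone teat on top to 30 mm above its underside, at most 16 mm wide. Origin: centre of the foot's underside; z up through the teat. 30 g. Grip it by the shield (6 to 14 mm above the underside). Two to four of pac1 to pac4 are present, standing teat up on the shelf
- pac2: pacifier: rounded shield 40 (own x) x 32 (own y) x 8 mm thick standing on a round foot 6 mm high, 28 mm across; silicone teat on top to 30 mm above its underside, at most 16 mm wide. Origin: centre of the foot's underside; z up through the teat. 30 g. Grip it by the shield (6 to 14 mm above the underside). Two to four of pac1 to pac4 are present, standing teat up on the shelf
- pac3: pacifier: rounded shield 40 (own x) x 32 (own y) x 8 mm thick standing on a round foot 6 mm high, 28 mm across; silicone teat on top to 30 mm above its underside, at most 16 mm wide. Origin: centre of the foot's underside; z up through the teat. 30 g. Grip it by the shield (6 to 14 mm above the underside). Two to four of pac1 to pac4 are present, standing teat up on the shelf
- pac4: pacifier: rounded shield 40 (own x) x 32 (own y) x 8 mm thick standing on a round foot 6 mm high, 28 mm across; silicone teat on top to 30 mm above its underside, at most 16 mm wide. Origin: centre of the foot's underside; z up through the teat. 30 g. Grip it by the shield (6 to 14 mm above the underside). Two to four of pac1 to pac4 are present, standing teat up on the shelf
- clip: bystander: white plastic clip 55 x 25 x 7 mm
- bowl: bystander: small glass bowl upside down, 90 mm across, 48 mm high
- tongs: bystander: steel tongs about 160 mm long, 12 mm high at most
- lotion: bystander: bottle 48 mm across, 130 mm high
- jar: bystander: jar 66 mm across, 75 mm high
- teether: bystander: round teether 64 mm across, 14 mm high
Not all that is in view belongs to the job. Of the things that look like the plate, the larger one is meant. Leave any orange look-alike of the bar2 alone.

How it is judged:
On the way, in this order (a step that is already met when the one before it is completed fails the run):
1. bars, all pacifiers and the plate are stacked in the tray, the plate let go, level and clear of the teats ((((x of bar1_center in the frame of tray between -0.03 and 0.03 m and y of bar1_center in the frame of tray between 0.055 and 0.1 m and z of bar1_center in the frame of tray between 0.016 and 0.028 m and angle between the x axis of bar1 and the x axis of tray, either way round below 0.2 rad) and (x of bar2_center in the frame of tray between -0.03 and 0.03 m and y of bar2_center in the frame of tray between -0.1 and -0.055 m and z of bar2_center in the frame of tray between 0.016 and 0.028 m and angle between the x axis of bar2 and the x axis of tray, either way round below 0.2 rad)) or ((x of bar1_center in the frame of tray between -0.03 and 0.03 m and y of bar1_center in the frame of tray between -0.1 and -0.055 m and z of bar1_center in the frame of tray between 0.016 and 0.028 m and angle between the x axis of bar1 and the x axis of tray, either way round below 0.2 rad) and (x of bar2_center in the frame of tray between -0.03 and 0.03 m and y of bar2_center in the frame of tray between 0.055 and 0.1 m and z of bar2_center in the frame of tray between 0.016 and 0.028 m and angle between the x axis of bar2 and the x axis of tray, either way round below 0.2 rad))) and x of pac1 in the frame of tray between -0.078 and 0.078 m and y of pac1 in the frame of tray between -0.075 and 0.075 m and z of pac1 in the frame of tray between 0 and 0.01 m and angle between each of pac1, pac2, pac3, pac4's own z axis and vertical below 0.25 rad and contact force between each of pac1, pac2, pac3, pac4 and plate below 0.1 N and x of pac2 in the frame of tray between -0.078 and 0.078 m and y of pac2 in the frame of tray between -0.075 and 0.075 m and z of pac2 in the frame of tray between 0 and 0.01 m and x of pac3 in the frame of tray between -0.078 and 0.078 m and y of pac3 in the frame of tray between -0.075 and 0.075 m and z of pac3 in the frame of tray between 0 and 0.01 m and x of pac4 in the frame of tray between -0.078 and 0.078 m and y of pac4 in the frame of tray between -0.075 and 0.075 m and z of pac4 in the frame of tray between 0 and 0.01 m and x of plate in the frame of tray between -0.025 and 0.025 m and y of plate in the frame of tray between -0.025 and 0.025 m and z of plate in the frame of tray between 0.035 and 0.045 m and angle between the y axis of plate and the y axis of tray, either way round below 0.2 rad and angle between plate's own z axis and vertical below 0.06 rad and contact force between plate and the fingers below 0.1 N and linear speed of plate below 0.03 m/s), for 0.2 s.
2. the clamp knob is loosened (past 1.0 rad) before the arm is swung (value of joint clamp above 1 rad and value of joint swing above 0.6 rad), for 0.1 s.
3. the lamp arm is on the mark (within 0.07 rad) with the knob still loose (above 0.9 rad) (value of joint swing between -0.07 and 0.07 rad and value of joint clamp above 0.9 rad), for 0.2 s.
4. the knob is tight again (below 0.18 rad) with the arm on the mark (value of joint swing between -0.07 and 0.07 rad and value of joint clamp below 0.18 rad), for 0.2 s.
At the end, for the whole second after the job is handed in: Bars at both ends of the tray (55-100 mm from its middle, within 0.2 rad), all pacifiers between them teat up and clear of the plate; plate released on the bars, centred within 25 mm, turned within 0.2 rad, level within 0.06; arm within 0.07 rad of the mark; knob below 0.18 rad (all of step 1 and all of step 4 and velocity of joint swing between -0.02 and 0.02 rad/s); the robot touches nothing.
It fails at once if a bystander (clip, bowl, tongs, lotion bottle, jar or teether) is pushed more than 60 mm away (distance of any of clip, bowl, tongs, lotion, jar, teether from where it was at the start of the episode above 0.06 m).
It fails at once if the glass bowl or the bottle is tipped over (angle between any of bowl, lotion's own z axis and vertical above 0.6 rad).
Of pac1, pac2, pac3, pac4 only 2 to 4 are there at a start; the rules pass over those that are not, and their reading is None.
At some moment in a run one of pac1, pac2, pac3, pac4 may be knocked a few centimetres aside while the robot is not near it.
Once in a run the grip may slacken for a moment while it holds something.
It also fails if it takes over 208 s, if anything falls off the work surface, if the arm or the gripper's body presses on something with over 40 N, if the wrist force passes 120 N, or if a joint passes its speed limit or range.

## Working session

There is one attempt and no reset: what is moved stays moved. The work goes in short steps, Python scripts to look and compute and a tool call to move; the robot and the scene stay as the last step left them, time stands still between calls to the robot, and variables do not carry over. Pictures are saved under pics/ and viewed, at most 17 in all, crops included, and the job is handed in when it is done.

Besides the shell and the picture viewer there is one more tool, called after "Emit:" by a JSON object that holds its "op" and its "data", one argument or row to a line. arm_command: Moves the arm, as the interface text tells. Its arguments: {"type":"object","properties":{"commands":{"type":"array"},"newtons":{"type":"number"}},"required":["commands"]}

```bash
mkdir -p pics; ls
cat > h.py <<'E'
import numpy as np, cv2
from workcell import bot, grab_frame, ticket
def F(n):
    f=grab_frame(n); f['f']=210/np.tan(np.radians(f['vertical_fov'])/2); f['R']=np.array(f['R']);f['t']=np.array(f['t']); return f
def ray(f,u,v,fish=False):
    x=(u-f['cx'])/f['f'];y=(v-f['cy'])/f['f']
    if fish:
        r=np.hypot(x,y); d=np.array([np.sin(r)*x/max(r,1e-9),np.sin(r)*y/max(r,1e-9),np.cos(r)])
    else: d=np.array([x,y,1.])
    return -f['R'].T@f['t'], f['R'].T@d
def P(f,u,v,z,fish=False):
    c,d=ray(f,u,v,fish); return c+d*(z-c[2])/d[2]
def proj(f,X,fish=False):
    p=f['R']@np.array(X,float)+f['t']
    if fish:
        r=np.hypot(p[0],p[1]);th=np.arctan2(r,p[2]);return f['cx']+f['f']*th*p[0]/r,f['cy']+f['f']*th*p[1]/r
    return f['cx']+f['f']*p[0]/p[2],f['cy']+f['f']*p[1]/p[2]
def save(n,im): cv2.imwrite('pics/'+n,im[...,::-1])
E
python3 - <<'E'
from h import *
s=bot.observe(); print({k:np.round(v,3) for k,v in s.items()}, bot.pinch_z)
for n in ('top','side','wrist'):
    f=F(n); im=f['image']; np.savez('pics/%s0.npz'%n,**f)
    save(n+'0.png',cv2.resize(im,(800,600),interpolation=cv2.INTER_CUBIC)); print(n,f['f'],f['cx'],f['cy'],-f['R'].T@f['t'],f['R'].round(3).tolist())
E
```

```text
pics
{'clock': np.float64(0.0), 'qpos': array([ 1.045,  0.522, -0.036,  1.6  ,  0.021,  1.021, -0.113]), 'qd': array([ 0.   , -0.002, -0.001,  0.001,  0.002, -0.   ,  0.   ]), 'joint_efforts': array([-0.0000e+00, -9.2709e+01,  1.9800e+00, -3.6994e+01,  1.8000e-02,
        8.0000e-03, -0.0000e+00]), 'position': array([ 0.275, -0.561,  0.231]), 'tool_rot': array([-3.14 ,  0.   ,  0.456]), 'force': array([ 0.489, -0.869,  0.136]), 'moment': array([ 0.003, -0.016, -0.014]), 'finger_force': np.float64(0.0), 'grip_width': np.float64(0.085)} 0.0187
top 398.4468225628712 282.2192798346894 212.38737275211028 [0.35687511 0.04532492 1.21976304] [[0.011, -1.0, -0.016], [-0.987, -0.008, -0.158], [0.158, 0.017, -0.987]]
side 522.8132804455782 282.7915011872573 214.80336691524013 [-0.09864532  0.95810901  0.85037773] [[-0.833, -0.554, -0.01], [-0.292, 0.454, -0.842], [0.471, -0.698, -0.539]]
wrist 325.19226210127806 276.21177023122095 205.20958484588914 [ 0.3453115  -0.52723309  0.37324708] [[0.44, -0.898, 0.001], [-0.855, -0.418, 0.307], [-0.275, -0.136, -0.952]]
```

View pics/top0.png

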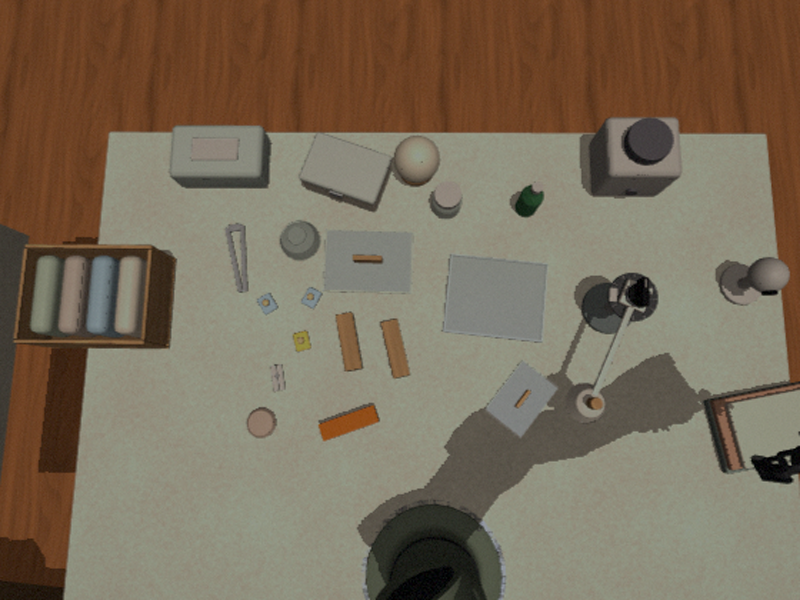

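View pics/side0.png

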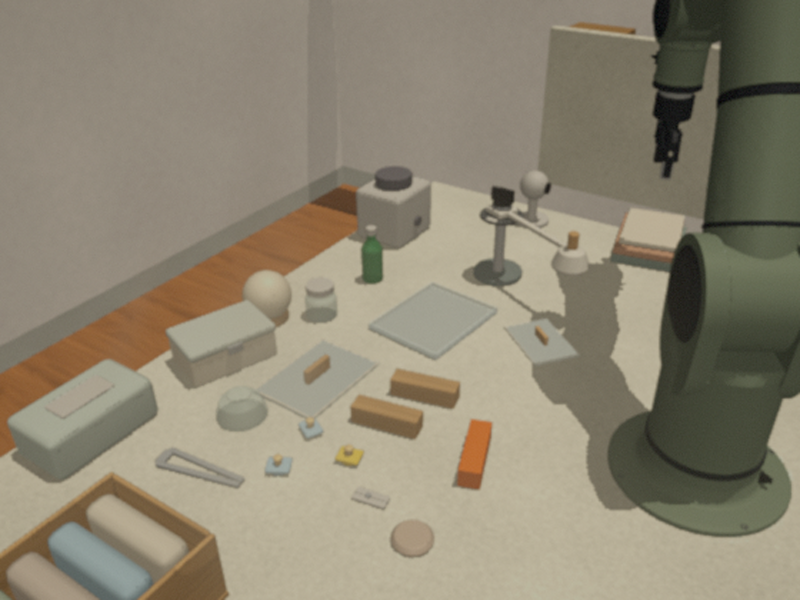

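Top view (800×600 pixels). Bar candidates: beech (349,341) and (396,348), versus orange (349,421), which I leave alone. Plate candidates: large with handle (368,261), versus the small one (521,398); the tray, at (495,298), has no handle. Pacifiers: blue (267,303), blue (311,297) and yellow (302,341), versus the clip (278,377). Lamp: post near (635,290), head post (595,403). I choose the beech bars, the large plate and the three pacifiers, and check them in a crop.

```bash
cat > seg.py <<'E'
from h import *
f=dict(np.load('pics/top0.npz')); im=f['image']; f['f']=float(f['f'])
hsv=cv2.cvtColor(im,cv2.COLOR_RGB2HSV); lab=cv2.cvtColor(im,cv2.COLOR_RGB2LAB).astype(int)
for n,(a,b) in dict(bg=(330,250),bar=(244,239),bartop=(278,244),orange=(244,295),handle=(257,181),plate=(245,190),tray=(345,208),blue=(187,214),blue2=(220,210),yel=(211,241),clip=(195,264),post=(417,283),jar=(312,140)).items(): print(n,im[b,a],hsv[b,a])
m=((hsv[...,1]>70)&(hsv[...,2]>70)).astype(np.uint8); m[:110]=0;m[340:]=0;m[:,:150]=0;m[:,470:]=0
c,_=cv2.findContours(m,0,2)
for k in c:
    if cv2.contourArea(k)>8:
        (x,y),wh,an=cv2.minAreaRect(k); print('sat',round(x,1),round(y,1),np.round(wh,1),round(an),cv2.contourArea(k), hsv[int(y),int(x)])
save('crop1.png',cv2.resize(im[150:310,150:390],(800,533),interpolation=cv2.INTER_CUBIC))
E
python3 seg.py
```

```text
bg [148 145 128] [ 26  34 148]
bar [126  94  62] [ 15 130 126]
bartop [129  97  63] [ 15 130 129]
orange [146  79  26] [ 13 210 146]
handle [122  91  60] [ 15 130 122]
plate [126 129 121] [ 41  16 129]
tray [126 128 123] [ 42  10 128]
blue [112 121 123] [ 95  23 123]
blue2 [125 139 141] [ 94  29 141]
yel [145 139  63] [ 28 144 145]
clip [140 134 124] [ 19  29 140]
post [137 102  68] [ 15 128 137]
jar [141 133 123] [ 17  33 141]
sat 243.7 295.5 [13.2 42.2] 71 501.5 [ 14 217 141]
sat 417.0 282.0 [8. 8.] 90 48.5 [ 15 130 135]
sat 365.7 278.6 [ 3.  14.2] 37 31.0 [ 15 128  98]
sat 210.8 238.3 [13.1 10.7] 76 118.5 [ 22  96 146]
sat 276.1 243.5 [40.5 12.4] 77 451.0 [ 16 136 122]
sat 243.7 238.8 [40.3 12.4] 80 449.0 [ 15 126 127]
sat 185.5 211.5 [3. 3.] 90 9.0 [ 22  96 144]
sat 216.5 207.5 [3. 3.] 90 8.5 [ 22  97 145]
sat 257.0 180.2 [20.1  3.3] 3 48.0 [ 15 132 131]
```

Run:
```python
from h import *
f=dict(np.load('pics/top0.npz'));im=f['image']
save('crop2.png',cv2.resize(im[150:310,370:480],(550,800))[:600] if 0 else cv2.resize(im[180:300,395:475],(400,600),interpolation=cv2.INTER_CUBIC))
```

```text
(no output)
```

View pics/crop1.png

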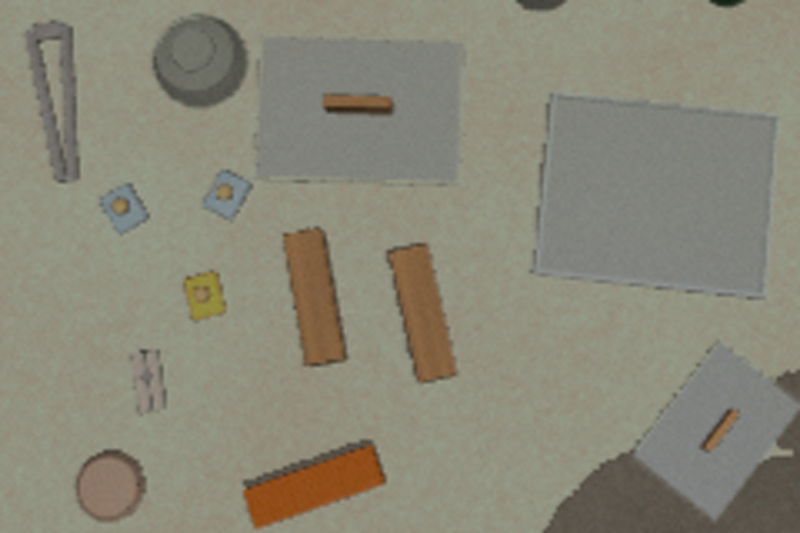

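View pics/crop2.png

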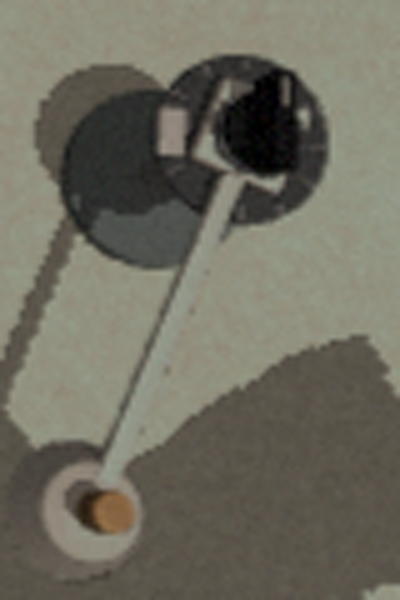

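Crop 1 confirms the beech bars at (314,297) and (421,312), the large plate at (358,103), the tray with corners (552,94), (777,117), (764,298) and (536,272), and three pacifiers. Crop 2 shows the dial centred at about (246,140), the white mark at (172,132), i.e. towards world +y, and the head post top at (112,511).

```bash
cat > m1.py <<'E'
from h import *
f=dict(np.load('pics/top0.npz')); im=f['image']; f['f']=float(f['f'])
hsv=cv2.cvtColor(im,cv2.COLOR_RGB2HSV)
def rect(k,z,name):
    p=np.array([P(f,*q,z)[:2] for q in k.reshape(-1,2)],np.float32)*1000
    (x,y),(w,h),a=cv2.minAreaRect(p)
    if w<h: w,h=h,w; a+=90
    a=(a+90)%180-90
    print(name,'c',round(x,1),round(y,1),'size',round(w,1),round(h,1),'ang',round(np.radians(a),3)); return x,y
def cont(m,box):
    q=np.zeros_like(m,np.uint8); u0,u1,v0,v1=box; q[v0:v1,u0:u1]=m[v0:v1,u0:u1]
    return max(cv2.findContours(q,0,2)[0],key=cv2.contourArea)
wood=(hsv[...,1]>80)
rect(cont(wood,(225,262,215,265)),.036,'barL'); rect(cont(wood,(262,295,215,270)),.036,'barR')
rect(cont(wood,(240,275,172,190)),.035,'handle')
for n,b in dict(pA=(178,197,202,222),pB=(210,228,198,218)).items():
    m=(hsv[...,0]>80)&(hsv[...,0]<120)&(hsv[...,1]>12)|(hsv[...,1]>60); rect(cont(m,b),.014,n)
rect(cont(hsv[...,1]>55,(200,222,228,250)),.014,'pC')
c1=lambda u,v:(u/3.3333+149.7,v/3.3333+149.7)
T=np.array([c1(*p) for p in [(552,94),(777,117),(764,298),(536,272)]]); rect(T,.014,'tray')
L=np.array([c1(*p) for p in [(261,38),(462,44),(458,183),(256,178)]]); rect(L,.005,'plate')
c2=lambda u,v:(u/5+394.6,v/5+179.6)
d=P(f,*c2(246,140),.151);mk=P(f,*c2(172,132),.152);hp=P(f,*c2(112,509),.167+.032-.0)
print('dial',d,'mark',mk,'head',hp, 'head r',np.hypot(*(hp-d)[:2]))
mu=np.arctan2(*(mk-d)[[1,0]]);hu=np.arctan2(*(hp-d)[[1,0]]);print('mark ang',mu,'head ang',hu,'swing',hu-mu)
E
python3 m1.py
```

```text
barL c 466.3 180.2 size 120.0 36.5 ang 0.203
barR c 453.0 82.9 size 120.2 35.7 ang 0.238
handle c 642.8 144.0 size 61.2 12.5 ang -1.564
pA c 547.8 360.3 size 38.9 30.2 ang 0.59
pB c 561.8 265.3 size 37.7 30.1 ang -0.504
pC c 467.7 282.6 size 41.0 33.9 ang 0.256
tray c 564.7 -131.1 size 209.1 168.9 ang 1.473
plate c 644.6 145.5 size 190.6 134.9 ang 1.551
dial [ 0.54461035 -0.37305899  0.151     ] mark [ 0.54850135 -0.33311006  0.152     ] head [ 0.34745263 -0.27745017  0.199     ] head r 0.2191168964091762
mark ang 1.473703343091164 head ang 2.6900689654505605 swing 1.2163656223593966
```

Emit:
{"op": "arm_command", "data": {
  "commands": [
    [[0,0,30],0,-1],
    [[0,0,30],0,-1],
    [[0,0,30],0,-1],
    [[20,30,0],-0.07,-1],
    [[20,35,0],-0.07,-1],
    [[20,35,0],-0.07,-1],
    [[20,40,0],0,-1],
    [[20,40,0],0,-1],
    [[20,40,0],0,-1],
    [[20,40,0],0,-1],
    [[10,40,0],0,-1],
    [[10,40,0],0,-1],
    [[10,40,0],0,-1],
    [[10,40,0],0,-1],
    [[0,40,0],0,-1],
    [[0,40,0],0,-1],
    [[0,40,0],0,-1],
    [[0,40,0],0,-1],
    [[0,0,0],0,-1]
  ],
  "newtons": 40
}}

```text
clock: 2.05
position: [0.4548, 0.0236, 0.3214]
tool_rot: [-3.14, -0.001, 0.252]
force: [-0.2, -1.7, -0.2]
grip_width: 0.0853
finger_force: 0.0
```

Emit:
{"op": "arm_command", "data": {
  "commands": [
    [[0,30,-30],-0.014,-1],
    [[-2,29,-40],0,-1],
    [[0,0,-40],0,-1],
    [[0,0,-40],0,-1],
    [[0,0,-40],0,-1],
    [[0,0,-40],0,-1],
    [[0,0,-40],0,-1],
    [[0,0,-37],0,-1],
    [[0,0,0],0,-0.2],
    [[0,0,0],0,0.4],
    [[0,0,0],0,0.8],
    [[0,0,0],0,0.8],
    [[0,0,0],0,0.8]
  ]
}}

```text
clock: 3.35
position: [0.4542, 0.0779, 0.0163]
tool_rot: [3.142, -0.003, 0.231]
force: [-2.0, 1.2, 10.1]
grip_width: 0.0352
finger_force: 39.3
```

Emit:
{"op": "arm_command", "data": {
  "commands": [
    [[0,0,15],0,0.8],
    [[0,0,30],0,0.8],
    [[0,0,30],0,0.8],
    [[0,0,30],0,0.8],
    [[10,-29,15],-0.06,0.8],
    [[10,-28,0],-0.06,0.8],
    [[11,-28,0],-0.06,0.8],
    [[10,-28,0],-0.06,0.8],
    [[10,-28,0],-0.06,0.8],
    [[11,-28,0],-0.03,0.8],
    [[10,-28,0],0,0.8],
    [[10,-28,0],0,0.8],
    [[11,-28,0],0,0.8],
    [[10,-30,0],0,0.8],
    [[0,0,0],0,0.8],
    [[0,0,0],0,0.8]
  ]
}}

```text
clock: 4.95
position: [0.5561, -0.2058, 0.1357]
tool_rot: [-3.142, -0.002, -0.1]
force: [0.0, 0.5, -1.2]
grip_width: 0.035
finger_force: 41.1
```

Run:
```python
from h import *
s=bot.observe();print(s['position'],s['tool_rot'],s['grip_width'])
f=F('wrist');np.savez('pics/w1.npz',**f);g=F('top');np.savez('pics/top1.npz',**g)
im=np.hstack([f['image'][:, :],]); save('w1.png',im)
```

```text
[ 0.55606929 -0.20582316  0.13566117] [-3.14150722e+00 -1.51789133e-03 -9.97083713e-02] 0.035005448483516874
```

View pics/w1.png

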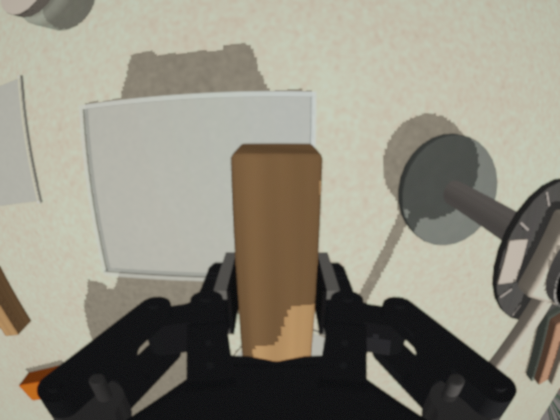

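The wrist view shows the bar held square above the tray. Tray rim corners are at (85,104), (312,91) and (107,272). I use them to check the tray pose.

Run:
```python
from h import *
f=dict(np.load('pics/w1.npz'))
q=[P(f,u,v,.014,True)[:2]*1000 for u,v in [(84,103),(313,90),(107,274)]]
print(np.round(q,1)); d=q[0]-q[1];print(np.linalg.norm(d),np.arctan2(d[1],d[0]),np.linalg.norm(q[0]-q[2]),'c',(q[1]+q[2])/2)
```

```text
[[ 663.3  -43.8]
 [ 643.  -245.3]
 [ 493.1  -25. ]]
202.49456988183925 1.4706174261970484 171.21032527609907 c [ 568.08305126 -135.1523909 ]
```

Run:
```python
from h import *
f=dict(np.load('pics/side0.npz')); im=f['image'].copy()
y=np.array([.0976,.9952]);x=np.array([.9952,-.0976])
for c,col in (((.5647,-.1311),(255,0,0)),((.564,-.139),(0,0,255))):
    pts=[proj(f,[*(np.array(c)+a*.086*x+b*.106*y),.014]) for a,b in((1,1),(1,-1),(-1,-1),(-1,1))]
    cv2.polylines(im,[np.int32(np.array(pts)*16)],True,col,1,cv2.LINE_AA,4)
a=cv2.resize(im[150:270,200:400],(800,480),interpolation=cv2.INTER_CUBIC)
g=dict(np.load('pics/top1.npz'))['image'][160:250,295:465]
save('ov.png',a)
```

```text
(no output)
```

View pics/ov.png

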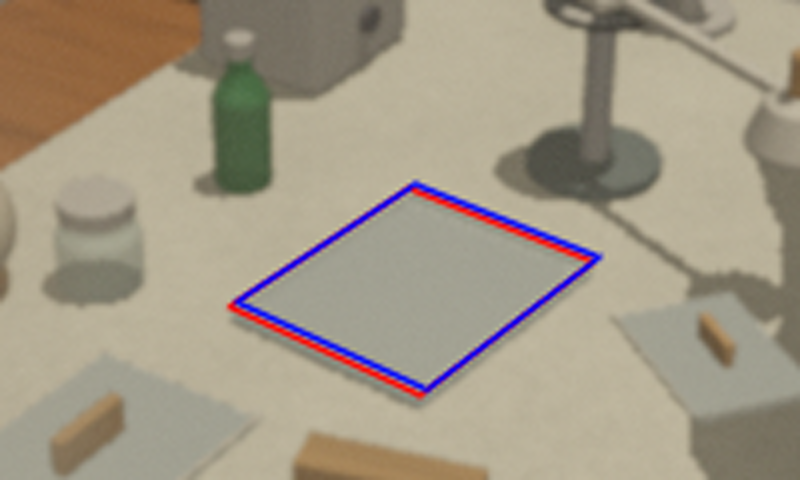

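The top-camera tray pose (red) fits the side view, so I keep it and lower the bar.

Emit:
{"op": "arm_command", "data": {
  "commands": [
    [[1,0,-35],0,0.8],
    [[0,0,-35],0,0.8],
    [[0,0,-25],0,0.8],
    [[0,0,-12],0,0.8],
    [[0,0,-7],0,0.8],
    [[0,0,0],0,0.8],
    [[0,0,0],0,0.8]
  ]
}}

```text
clock: 5.75
position: [0.5578, -0.2051, 0.0214]
tool_rot: [3.141, -0.001, -0.098]
force: [-0.7, 1.3, -0.6]
grip_width: 0.035
finger_force: 48.1
```

Emit:
{"op": "arm_command", "data": {
  "commands": [
    [[0,0,-1],0,0.8],
    [[0,0,0],0,0.1],
    [[0,0,0],0,-0.4],
    [[0,0,0],0,-0.4],
    [[0,0,25],0,-0.4],
    [[0,0,40],0,-0.4],
    [[0,0,40],0,-1],
    [[-7,29,15],0.06,-1],
    [[-7,30,0],0.06,-1],
    [[-7,30,0],0.06,-1],
    [[-7,30,0],0.06,-1],
    [[-7,30,0],0.06,-1],
    [[-7,30,0],0,-1],
    [[-7,30,0],0,-1],
    [[-7,30,0],0,-1],
    [[-7,30,0],0,-1],
    [[-7,30,0],0,-1],
    [[-7,29,0],0,-1],
    [[-8,29,0],0,-1],
    [[-7,28,0],0,-1]
  ]
}}

```text
clock: 7.75
position: [0.4647, 0.181, 0.1395]
tool_rot: [-3.142, -0.0, 0.202]
force: [0.5, -0.1, 0.3]
grip_width: 0.0855
finger_force: 0.0
```

Emit:
{"op": "arm_command", "data": {
  "commands": [
    [[0,0,0],0,-1],
    [[0,0,0],0,-1]
  ]
}}

```text
clock: 7.95
position: [0.465, 0.18, 0.1393]
tool_rot: [3.141, -0.0, 0.203]
force: [0.3, -0.7, -0.3]
grip_width: 0.0856
finger_force: 0.0
```

Emit:
{"op": "arm_command", "data": {
  "commands": [
    [[1,0,-40],0,-1],
    [[0,0,-40],0,-1],
    [[0,0,-30],0,-1],
    [[0,0,-15],0,-1],
    [[0,0,0],0,-0.2],
    [[0,0,0],0,0.4],
    [[0,0,0],0,0.8],
    [[0,0,0],0,0.8],
    [[0,0,0],0,0.8]
  ]
}}

```text
clock: 8.85
position: [0.4668, 0.1797, 0.0155]
tool_rot: [-3.142, -0.002, 0.201]
force: [-0.9, -1.9, 8.5]
grip_width: 0.0354
finger_force: 40.1
```

Emit:
{"op": "arm_command", "data": {
  "commands": [
    [[0,0,15],0,0.8],
    [[0,0,30],0,0.8],
    [[0,0,30],0,0.8],
    [[0,0,30],0,0.8],
    [[11,-24,15],-0.06,0.8],
    [[11,-24,0],-0.06,0.8],
    [[11,-24,0],-0.06,0.8],
    [[11,-24,0],-0.06,0.8],
    [[11,-24,0],-0.06,0.8],
    [[11,-24,0],0,0.8],
    [[11,-24,0],0,0.8],
    [[11,-24,0],0,0.8],
    [[11,-24,0],0,0.8],
    [[7,-20,0],0,0.8],
    [[0,0,0],0,0.8],
    [[0,0,0],0,0.8]
  ]
}}

```text
clock: 10.45
position: [0.572, -0.0564, 0.1349]
tool_rot: [-3.141, -0.001, -0.099]
force: [-0.2, -0.7, -0.9]
grip_width: 0.0353
finger_force: 40.7
```

Emit:
{"op": "arm_command", "data": {
  "commands": [
    [[0,0,-35],0,0.8],
    [[0,0,-35],0,0.8],
    [[0,0,-25],0,0.8],
    [[0,0,-12],0,0.8],
    [[0,0,-7],0,0.8],
    [[0,0,-1],0,0.8],
    [[0,0,0],0,0.1],
    [[0,0,0],0,-0.4],
    [[0,0,0],0,-0.4],
    [[0,0,25],0,-0.4],
    [[0,0,40],0,-0.4],
    [[0,0,40],0,-0.4]
  ]
}}

```text
clock: 11.65
position: [0.5717, -0.0562, 0.1256]
tool_rot: [-3.142, 0.001, -0.098]
force: [-0.0, -1.0, 0.9]
grip_width: 0.0599
finger_force: 0.0
```

Emit:
{"op": "arm_command", "data": {
  "commands": [
    [[-8,29,15],0.06,-0.4],
    [[-9,28,0],0.06,-0.4],
    [[-9,28,0],0.06,-0.4],
    [[-9,28,0],0.06,-0.4],
    [[-9,28,0],0.06,-0.4],
    [[-9,28,0],0.05,-0.4],
    [[-9,28,0],0,-0.4],
    [[-9,28,0],0,-0.4],
    [[-9,28,0],0,-0.4],
    [[-9,28,0],0,-0.4],
    [[-9,28,0],0,-0.4],
    [[-6,30,0],0,-0.4],
    [[0,0,0],0,-0.4],
    [[0,0,0],0,-0.4]
  ]
}}

```text
clock: 13.05
position: [0.468, 0.2831, 0.1395]
tool_rot: [3.142, -0.0, 0.253]
force: [-0.4, -0.9, -0.5]
grip_width: 0.06
finger_force: 0.0
```

```bash
cat > m2.py <<'E'
from h import *
s=bot.observe();print(s['position'],s['tool_rot'][2],s['grip_width'],s['clock'])
f=F('top');im=f['image'];np.savez('pics/topm.npz',**f)
hsv=cv2.cvtColor(im,cv2.COLOR_RGB2HSV).astype(int);h,sa,v=hsv[...,0],hsv[...,1],hsv[...,2]
def show(m,z,n,lo,hi):
    m=m.astype(np.uint8);m[:150]=0;m[330:]=0;m[:,:140]=0;m[:,400:]=0
    for k in cv2.findContours(m,0,2)[0]:
        if not lo<cv2.contourArea(k)<hi: continue
        p=np.array([P(f,*q,z)[:2] for q in k.reshape(-1,2)],np.float32)*1000
        (x,y),(w,hh),a=cv2.minAreaRect(p)
        if w<hh:w,hh=hh,w;a+=90
        M=cv2.moments(k);c=P(f,M['m10']/M['m00'],M['m01']/M['m00'],z)*1000
        print(n,'rect',round(x,1),round(y,1),'cen',c[:2].round(1),round(w,1),round(hh,1),'ang',round(np.radians((a+90)%180-90),3))
show((h>88)&(h<120)&(sa>15)|((sa>70)&(sa<120)&(h>18)&(h<26)),.014,'blue',60,200)
show((h>=20)&(h<32)&(sa>60),.014,'yel',60,200)
show((sa>80)&(h<19)&(v>60),.036,'wood',300,600)
E
python3 m2.py
```

```text
[0.46795395 0.28312707 0.13950593] 0.25287483004693767 0.05995136189678775 13.05
blue rect 562.1 265.1 cen [561.6 264.3] 37.0 27.9 ang -0.504
wood rect 556.2 -202.0 cen [ 556.  -203.2] 122.4 39.4 ang -0.102
wood rect 571.4 -54.1 cen [570.9 -54. ] 122.2 35.6 ang -0.1
```

Emit:
{"op": "arm_command", "data": {
  "commands": [
    [[0,0,-40],0,-0.4],
    [[0,0,-40],0,-0.4],
    [[0,0,-35],0,-0.4],
    [[0,0,-18],0,-0.4],
    [[0,0,-5],0,-0.2],
    [[0,0,0],0,0.1],
    [[0,0,0],0,0.4],
    [[0,0,0],0,0.6],
    [[0,0,0],0,0.6]
  ],
  "newtons": 25
}}

```text
clock: 14.0
position: [0.4686, 0.2829, 0.0022]
tool_rot: [-3.141, -0.001, 0.251]
force: [1.1, 0.6, 2.2]
grip_width: 0.0316
finger_force: 25.3
```

Emit:
{"op": "arm_command", "data": {
  "commands": [
    [[0,0,10],0,0.6],
    [[0,0,30],0,0.6],
    [[0,0,35],0,0.6],
    [[10,-28,35],-0.06,0.6],
    [[10,-28,0],-0.06,0.6],
    [[10,-28,0],-0.06,0.6],
    [[10,-28,0],-0.06,0.6],
    [[10,-28,0],-0.06,0.6],
    [[10,-28,0],-0.05,0.6],
    [[10,-28,0],0,0.6],
    [[10,-28,0],0,0.6],
    [[10,-28,0],0,0.6],
    [[10,-28,0],0,0.6],
    [[10,-28,0],0,0.6],
    [[10,-28,0],0,0.6],
    [[10,-28,0],0,0.6],
    [[10,-28,0],0,0.6],
    [[8,-27,0],0,0.6],
    [[0,0,0],0,0.6],
    [[0,0,0],0,0.6]
  ]
}}

```text
clock: 16.0
position: [0.616, -0.1365, 0.1119]
tool_rot: [-3.141, -0.0, -0.099]
force: [-0.4, 0.8, -0.8]
grip_width: 0.031
finger_force: 25.0
```

Emit:
{"op": "arm_command", "data": {
  "commands": [
    [[0,0,-35],0,0.6],
    [[0,0,-35],0,0.6],
    [[0,0,-22],0,0.6],
    [[0,0,-9],0,0.6],
    [[0,0,-4],0,0.6],
    [[0,0,-1],0,0.6],
    [[0,0,0],0,0.1],
    [[0,0,0],0,-0.2],
    [[0,0,0],0,-0.3],
    [[0,0,25],0,-0.3],
    [[0,0,40],0,-0.3],
    [[0,0,40],0,-0.4]
  ]
}}

```text
clock: 17.2
position: [0.6157, -0.1361, 0.1115]
tool_rot: [-3.141, 0.001, -0.098]
force: [1.0, -0.2, -0.3]
grip_width: 0.0598
finger_force: 0.0
```

Emit:
{"op": "arm_command", "data": {
  "commands": [
    [[-4,28,15],-0.06,-0.4],
    [[-4,29,0],-0.06,-0.4],
    [[-4,29,0],-0.06,-0.4],
    [[-4,29,0],-0.06,-0.4],
    [[-4,29,0],-0.06,-0.4],
    [[-4,29,0],-0.06,-0.4],
    [[-4,29,0],-0.045,-0.4],
    [[-4,29,0],0,-0.4],
    [[-4,29,0],0,-0.4],
    [[-4,29,0],0,-0.4],
    [[-4,29,0],0,-0.4],
    [[-4,29,0],0,-0.4],
    [[-4,29,0],0,-0.4],
    [[-2,25,0],0,-0.4],
    [[0,0,0],0,-0.4],
    [[0,0,0],0,-0.4]
  ]
}}

```text
clock: 18.8
position: [0.5618, 0.2652, 0.1254]
tool_rot: [3.142, -0.0, -0.502]
force: [0.1, -1.1, 0.4]
grip_width: 0.0599
finger_force: 0.0
```

```bash
python3 m2.py
```

```text
[0.56183248 0.26524858 0.12539383] -0.5019219613664303 0.05994186979611337 18.8
yel rect 627.5 -109.8 cen [ 627.4 -109.7] 40.0 32.5 ang -0.383
wood rect 301.0 170.7 cen [302.5 167.7] 108.6 36.9 ang -1.227
wood rect 556.3 -202.8 cen [ 556.1 -203.2] 122.1 39.4 ang -0.079
wood rect 571.4 -54.0 cen [570.8 -53.9] 122.2 35.5 ang -0.1
```

Emit:
{"op": "arm_command", "data": {
  "commands": [
    [[0,0,-40],0,-0.4],
    [[0,0,-40],0,-0.4],
    [[0,0,-25],0,-0.4],
    [[0,0,-14],0,-0.4],
    [[0,0,-5],0,-0.2],
    [[0,0,0],0,0.1],
    [[0,0,0],0,0.4],
    [[0,0,0],0,0.6],
    [[0,0,0],0,0.6]
  ]
}}

```text
clock: 19.75
position: [0.5627, 0.2651, 0.0024]
tool_rot: [-3.14, -0.001, -0.503]
force: [-1.2, -1.2, 8.6]
grip_width: 0.0314
finger_force: 25.7
```

Emit:
{"op": "arm_command", "data": {
  "commands": [
    [[0,0,10],0,0.6],
    [[0,0,30],0,0.6],
    [[0,0,35],0,0.6],
    [[0,-28,35],0.06,0.6],
    [[0,-29,0],0.06,0.6],
    [[0,-29,0],0.06,0.6],
    [[0,-29,0],0.06,0.6],
    [[0,-29,0],0.06,0.6],
    [[0,-29,0],0.06,0.6],
    [[0,-29,0],0.045,0.6],
    [[0,-29,0],0,0.6],
    [[0,-29,0],0,0.6],
    [[0,-29,0],0,0.6],
    [[0,-29,0],0,0.6],
    [[0,-29,0],0,0.6],
    [[0,-29,0],0,0.6],
    [[1,-28,0],0,0.6],
    [[0,0,0],0,0.6],
    [[0,0,0],0,0.6]
  ]
}}

```text
clock: 21.65
position: [0.5631, -0.1395, 0.1119]
tool_rot: [-3.142, -0.001, -0.099]
force: [-0.1, 1.3, -0.8]
grip_width: 0.0311
finger_force: 24.9
```

Emit:
{"op": "arm_command", "data": {
  "commands": [
    [[0,0,-35],0,0.6],
    [[0,0,-35],0,0.6],
    [[0,0,-22],0,0.6],
    [[0,0,-9],0,0.6],
    [[0,0,-4],0,0.6],
    [[0,0,-1],0,0.6],
    [[0,0,0],0,0.1],
    [[0,0,0],0,-0.2],
    [[0,0,0],0,-0.3],
    [[0,0,25],0,-0.3],
    [[0,0,40],0,-0.3],
    [[0,0,40],0,-0.4]
  ]
}}

```text
clock: 22.85
position: [0.5627, -0.1391, 0.1116]
tool_rot: [-3.142, 0.001, -0.098]
force: [0.3, -0.4, 0.5]
grip_width: 0.0601
finger_force: 0.0
```

Emit:
{"op": "arm_command", "data": {
  "commands": [
    [[-1,29,15],0.06,-0.4],
    [[-1,30,0],0.06,-0.4],
    [[-1,30,0],0.06,-0.4],
    [[-1,30,0],0.06,-0.4],
    [[-1,30,0],0.06,-0.4],
    [[-1,30,0],0.06,-0.4],
    [[-1,30,0],0.06,-0.4],
    [[-1,30,0],0.06,-0.4],
    [[-1,30,0],0.06,-0.4],
    [[-1,30,0],0.06,-0.4],
    [[-1,30,0],0.06,-0.4],
    [[-1,30,0],0.03,-0.4],
    [[-1,30,0],0,-0.4],
    [[-1,30,0],0,-0.4],
    [[-1,30,0],0,-0.4],
    [[0,30,0],0,-0.4],
    [[0,20,0],0,-0.4],
    [[0,0,0],0,-0.4],
    [[0,0,0],0,-0.4]
  ]
}}

```text
clock: 24.75
position: [0.548, 0.3597, 0.1253]
tool_rot: [3.141, 0.0, 0.592]
force: [-0.5, -0.8, 0.4]
grip_width: 0.0597
finger_force: 0.0
```

```bash
python3 m2.py
```

```text
[0.54797021 0.35967209 0.12531099] 0.5922115722840984 0.059716996553547896 24.75
blue rect 562.1 -138.1 cen [ 562.5 -137.7] 37.7 30.6 ang -0.014
yel rect 627.5 -109.8 cen [ 627.4 -109.7] 40.0 32.5 ang -0.383
wood rect 556.2 -202.1 cen [ 555.9 -202.9] 122.4 39.5 ang -0.1
wood rect 571.4 -54.0 cen [570.7 -53.8] 122.2 35.5 ang -0.1
```

Blue B is well placed, and yellow, though knocked, still stands inside the tray. Next is pacifier A.

Emit:
{"op": "arm_command", "data": {
  "commands": [
    [[0,0,-40],0,-0.4],
    [[0,0,-40],0,-0.4],
    [[0,0,-25],0,-0.4],
    [[0,0,-14],0,-0.4],
    [[0,0,-5],0,-0.2],
    [[0,0,0],0,0.1],
    [[0,0,0],0,0.4],
    [[0,0,0],0,0.6],
    [[0,0,0],0,0.6]
  ]
}}

```text
clock: 25.7
position: [0.5487, 0.3602, 0.0025]
tool_rot: [-3.142, -0.002, 0.592]
force: [-0.2, -1.3, 8.5]
grip_width: 0.0313
finger_force: 25.4
```

Emit:
{"op": "arm_command", "data": {
  "commands": [
    [[0,0,10],0,0.6],
    [[0,0,40],0,0.6],
    [[-2,-29,40],-0.06,0.6],
    [[-3,-30,20],-0.06,0.6],
    [[-3,-30,0],-0.06,0.6],
    [[-3,-30,0],-0.06,0.6],
    [[-3,-30,0],-0.06,0.6],
    [[-3,-30,0],-0.06,0.6],
    [[-3,-30,0],-0.06,0.6],
    [[-3,-30,0],-0.06,0.6],
    [[-3,-30,0],-0.06,0.6],
    [[-3,-30,0],-0.06,0.6],
    [[-3,-30,0],-0.06,0.6],
    [[-3,-30,0],-0.03,0.6],
    [[-3,-30,0],0,0.6],
    [[0,-30,0],0,0.6],
    [[0,-30,0],0,0.6],
    [[0,-30,0],0,0.6],
    [[0,-10,0],0,0.6],
    [[0,0,0],0,0.6]
  ]
}}

```text
clock: 27.7
position: [0.5101, -0.1305, 0.1119]
tool_rot: [3.141, -0.001, -0.101]
force: [-0.2, -0.9, -0.5]
grip_width: 0.0314
finger_force: 24.8
```

Emit:
{"op": "arm_command", "data": {
  "commands": [
    [[0,0,-35],0,0.6],
    [[0,0,-35],0,0.6],
    [[0,0,-22],0,0.6],
    [[0,0,-9],0,0.6],
    [[0,0,-4],0,0.6],
    [[0,0,-1],0,0.6],
    [[0,0,0],0,0.1],
    [[0,0,0],0,-0.2],
    [[0,0,0],0,-0.3],
    [[0,0,25],0,-0.3],
    [[0,0,40],0,-0.3],
    [[0,0,40],0,-0.4]
  ]
}}

```text
clock: 28.9
position: [0.5097, -0.1291, 0.1116]
tool_rot: [-3.142, 0.001, -0.098]
force: [1.1, 0.1, 0.3]
grip_width: 0.0596
finger_force: 0.0
```

Emit:
{"op": "arm_command", "data": {
  "commands": [
    [[6,13,15],0.083,-0.4],
    [[7,14,15],0.083,-0.4],
    [[7,14,0],0.083,-0.4],
    [[7,14,0],0.083,-0.4],
    [[7,14,0],0.083,-0.4],
    [[7,14,0],0.083,-0.4],
    [[7,14,0],0.083,-0.4],
    [[7,14,0],0.083,-0.4],
    [[7,14,0],0.083,-0.4],
    [[7,14,0],0.083,-0.4],
    [[7,14,0],0.083,-0.4],
    [[7,14,0],0.083,-0.4],
    [[7,14,0],0.083,-0.4],
    [[7,14,0],0.083,-0.4],
    [[7,14,0],0.083,-0.4],
    [[7,14,0],0.083,-0.4],
    [[7,14,0],0.083,-0.4],
    [[6,13,0],0.083,-0.4],
    [[6,12,0],0.083,-0.4],
    [[4,11,0],0.083,-0.4]
  ]
}}

```text
clock: 30.9
position: [0.6444, 0.1443, 0.1406]
tool_rot: [3.141, 0.0, 1.565]
force: [0.4, -0.6, -0.3]
grip_width: 0.06
finger_force: 0.0
```

Emit:
{"op": "arm_command", "data": {
  "commands": [
    [[0,0,0],0,-0.4],
    [[0,0,0],0,-0.4]
  ]
}}

```text
clock: 31.1
position: [0.6439, 0.1433, 0.1403]
tool_rot: [-3.141, 0.0, 1.559]
force: [0.4, 0.0, 0.1]
grip_width: 0.0592
finger_force: 0.0
```

```bash
python3 m2.py
python3 - <<'E'
from h import *
f=F('wrist');save('w2.png',f['image']);np.savez('pics/w2.npz',**f)
g=dict(np.load('pics/topm.npz'))['image'][150:265,295:400]
save('t2.png',cv2.resize(g,None,fx=5,fy=5,interpolation=cv2.INTER_CUBIC))
E
```

```text
[0.64389601 0.14330297 0.14030298] 1.559178486311616 0.059222315946737 31.1
blue rect 562.2 -138.1 cen [ 562.8 -137.9] 37.5 30.5 ang -0.017
yel rect 627.5 -109.8 cen [ 627.4 -109.7] 40.0 32.5 ang -0.383
wood rect 300.0 174.7 cen [299.5 175.8] 122.2 37.4 ang -1.226
wood rect 558.3 -203.7 cen [ 562.2 -204.5] 118.0 39.3 ang -0.065
```

View pics/t2.png

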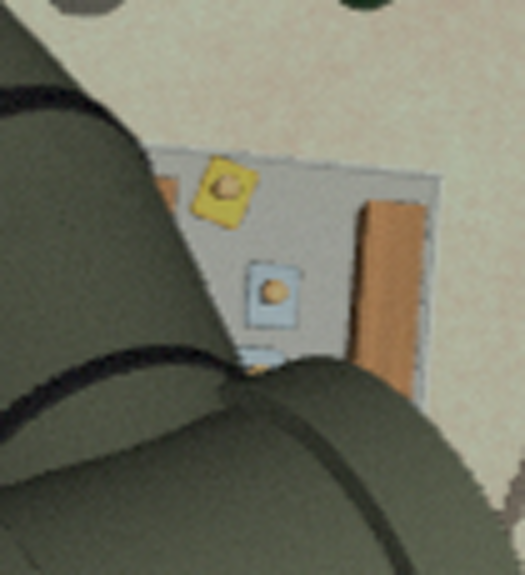

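View pics/w2.png

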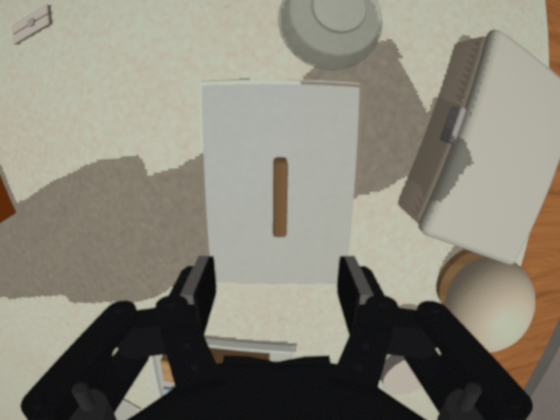

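The gripper is over the plate handle (wrist view, handle at (280,197)). In the top crop, yellow at (226,192) lies close to the rim. I check for lean using the offset between teat and shield.

Run:
```python
from h import *
f=dict(np.load('pics/topm.npz'));im=f['image']
f0=dict(np.load('pics/top0.npz'))['image']
def off(im,box,blue):
    u0,u1,v0,v1=box;h=cv2.cvtColor(im,cv2.COLOR_RGB2HSV).astype(int)[v0:v1,u0:u1];H,S=h[...,0],h[...,1]
    te=(H<24)&(S>60); b=((H>88)&(H<120)&(S>15)) if blue else (S>70)
    if not blue: te=te&(S<125)
    a=b|te; c=lambda m:np.array([np.nonzero(m)[1].mean()+u0,np.nonzero(m)[0].mean()+v0])
    return c(te),c(a),c(te)-c(a),te.sum(),a.sum()
print(off(f0,(200,222,228,250),0));print(off(im,(331,350,178,198),0))
print(off(f0,(178,197,202,222),1));print(off(f0,(210,228,198,218),1));print(off(im,(342,357,201,217),1))
```

```text
(array([211.06666667, 238.16666667]), array([210.92307692, 238.39160839]), array([ 0.14358974, -0.22494172]), np.int64(30), np.int64(143))
(array([339.91176471, 188.        ]), array([339.46715328, 188.03649635]), array([ 0.44461142, -0.03649635]), np.int64(34), np.int64(137))
(array([185.42857143, 211.5       ]), array([186.92, 212.37]), array([-1.49142857, -0.87      ]), np.int64(14), np.int64(100))
(array([216.625, 207.25 ]), array([217.72380952, 208.0952381 ]), array([-1.09880952, -0.8452381 ]), np.int64(16), np.int64(105))
(array([349.55555556, 207.88888889]), array([348.87826087, 208.80869565]), array([ 0.67729469, -0.91980676]), np.int64(18), np.int64(115))
```

Yellow stands upright, so I grip the plate.

Emit:
{"op": "arm_command", "data": {
  "commands": [
    [[0,1,-40],0,-0.4],
    [[0,0,-40],0,-0.4],
    [[0,0,-30],0,-0.4],
    [[0,0,-15],0,-0.2],
    [[0,0,-3],0,0.2],
    [[0,0,0],0,0.6],
    [[0,0,0],0,1],
    [[0,0,0],0,1],
    [[0,0,0],0,1],
    [[0,0,0],0,1]
  ],
  "newtons": 60
}}

```text
clock: 32.2
position: [0.6451, 0.1449, 0.014]
tool_rot: [3.139, -0.0, 1.561]
force: [-1.5, -0.7, 8.4]
grip_width: 0.0108
finger_force: 59.9
```

Emit:
{"op": "arm_command", "data": {
  "commands": [
    [[0,0,10],0,1],
    [[0,0,25],0,1],
    [[0,0,35],0,1],
    [[0,0,35],0,1],
    [[-3,-10,30],-0.02,1],
    [[-6,-20,0],-0.02,1],
    [[-7,-24,0],-0.02,1],
    [[-7,-24,0],-0.02,1],
    [[-7,-24,0],-0.01,1],
    [[-7,-24,0],0,1],
    [[-7,-24,0],0,1],
    [[-7,-24,0],0,1],
    [[-7,-24,0],0,1],
    [[-7,-24,0],0,1],
    [[-7,-24,0],0,1],
    [[-6,-18,0],0,1],
    [[-3,-12,0],0,1],
    [[0,0,0],0,1],
    [[0,0,0],0,1]
  ]
}}

```text
clock: 34.1
position: [0.5632, -0.1306, 0.1474]
tool_rot: [3.141, -0.0, 1.472]
force: [0.5, 0.2, -2.3]
grip_width: 0.0107
finger_force: 58.7
```

Run:
```python
from h import *
s=bot.observe();print(s['position'],s['tool_rot'],s['grip_width'])
f=F('side');w=F('wrist');np.savez('pics/s3.npz',**f)
save('sw3.png',np.hstack([cv2.resize(f['image'][120:300,150:400],(400,288)),cv2.resize(w['image'],(384,288))]))
```

```text
[ 0.56316555 -0.13061336  0.14737359] [ 3.14148911e+00 -4.63854123e-04  1.47180514e+00] 0.010741796582568852
```

View pics/sw3.png

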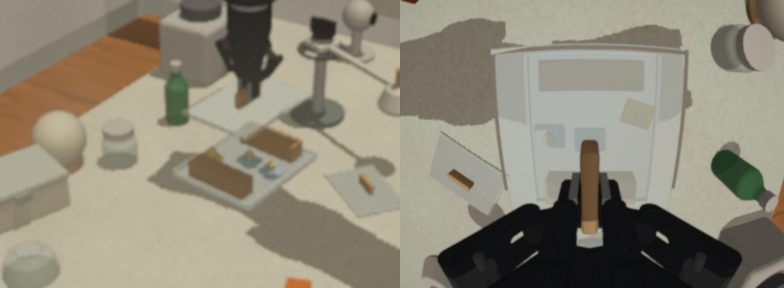

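The plate is held level over the tray, with all three pacifiers standing between the bars beneath it. Next I lower it.

Emit:
{"op": "arm_command", "data": {
  "commands": [
    [[1,0,-30],0,1],
    [[0,0,-30],0,1],
    [[0,0,-18],0,1],
    [[0,0,-7],0,1],
    [[0,0,-4],0,1],
    [[0,0,-2],0,1],
    [[0,0,0],0,1],
    [[0,0,0],0,1]
  ]
}}

```text
clock: 35.0
position: [0.5645, -0.1313, 0.057]
tool_rot: [3.141, 0.0, 1.472]
force: [0.1, -0.6, -1.3]
grip_width: 0.0103
finger_force: 58.7
```

Emit:
{"op": "arm_command", "data": {
  "commands": [
    [[0,0,-1],0,1],
    [[0,0,-1],0,1],
    [[0,0,0],0,1],
    [[0,0,0],0,1]
  ]
}}

```text
clock: 35.4
position: [0.5641, -0.1312, 0.0543]
tool_rot: [-3.142, 0.0, 1.472]
force: [0.3, -0.9, -1.3]
grip_width: 0.0108
finger_force: 58.8
```

Emit:
{"op": "arm_command", "data": {
  "commands": [
    [[0,0,-1],0,1],
    [[0,0,-1],0,1],
    [[0,0,0],0,1]
  ]
}}

```text
clock: 35.7
position: [0.5642, -0.1312, 0.0539]
tool_rot: [3.141, 0.001, 1.472]
force: [-12.4, 1.8, 32.5]
grip_width: 0.0109
finger_force: 63.8
```

Emit:
{"op": "arm_command", "data": {
  "commands": [
    [[0,0,1],0,1],
    [[0,0,0],0,0.6],
    [[0,0,0],0,0.2],
    [[0,0,0],0,0],
    [[0,0,0],0,0],
    [[0,0,20],0,0],
    [[0,0,40],0,0],
    [[0,0,40],0,-0.4],
    [[0,0,40],0,-0.4],
    [[0,0,40],0,-0.4],
    [[0,0,0],0,-0.4]
  ]
}}

```text
clock: 36.8
position: [0.5661, -0.1314, 0.2384]
tool_rot: [3.134, 0.001, 1.472]
force: [0.4, -0.2, 0.1]
grip_width: 0.0597
finger_force: 0.0
```

Run:
```python
from h import *
s=bot.observe();print(s['position'],s['tool_rot'],s['clock'])
f=F('side');w=F('wrist');np.savez('pics/s4.npz',**f);np.savez('pics/w4.npz',**w)
save('sw4.png',np.hstack([cv2.resize(f['image'][130:240,220:400],(491,300),interpolation=cv2.INTER_CUBIC),cv2.resize(w['image'],(300,225)) if 0 else cv2.resize(w['image'][:, 60:480],(300,300))]))
g=F('top');np.savez('pics/t4.npz',**g)
```

```text
[ 0.56613774 -0.13136087  0.23835553] [3.13441717e+00 7.47677064e-04 1.47153372e+00] 36.8
```

View pics/sw4.png

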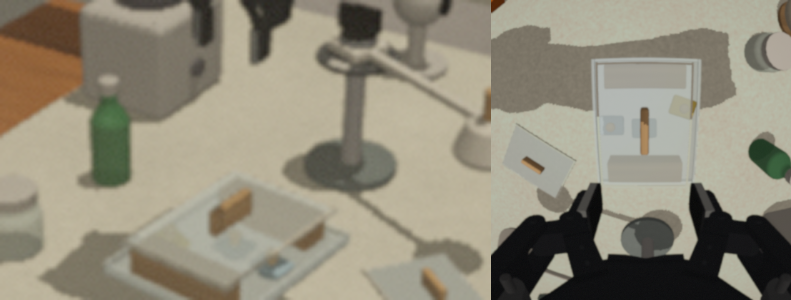

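The plate rests level on the bars, handle at about (645,130) in the wrist half, and the pacifiers are visible beneath. Next I find the knob height from the side view.

Run:
```python
from h import *
f=dict(np.load('pics/side0.npz'));im=f['image'];g=cv2.cvtColor(im,cv2.COLOR_RGB2GRAY)
for z in (0,.151,.165,.17,.18,.19,.2,.21,.22): print(z,np.round(proj(f,[.5446,-.373,z]),1))
print(g[126:152,336:370:2])
t=dict(np.load('pics/t4.npz'));gt=cv2.cvtColor(t['image'],cv2.COLOR_RGB2GRAY)
m=(gt<40).astype(np.uint8);q=np.zeros_like(m);q[185:225,430:465]=m[185:225,430:465]
k=max(cv2.findContours(q,0,2)[0],key=cv2.contourArea);print(cv2.contourArea(k),cv2.minAreaRect(k))
p=np.array([P(t,*c,.195)[:2] for c in k.reshape(-1,2)],np.float32)*1000;print(cv2.minAreaRect(p),np.radians(cv2.minAreaRect(p)[2]))
save('k.png',cv2.resize(np.hstack([im[120:170,330:380],t['image'][180:230,425:475]]),(800,400),interpolation=cv2.INTER_CUBIC))
```

```text
0 [347.7 191.5]
0.151 [350.5 149. ]
0.165 [350.8 144.9]
0.17 [350.9 143.4]
0.18 [351.1 140.4]
0.19 [351.3 137.3]
0.2 [351.5 134.3]
0.21 [351.7 131.2]
0.22 [351.9 128.1]
[[137 138 138 138 139 139 139 140 138 138 139 136 139 137 120 120 135]
 [138 138 138 137 137 139 139 139 138 137 137 135 137 135 114 116 131]
 [140 140 139 138 137 138 139 138 139 138 138 135 137 135 108 112 127]
 [140 140 140 137 132 129 133 133 138 137 138 137 137 136 107 107 121]
 [141 142 141 138 116  98 110 119 128 136 136 136 137 136 108 103 115]
 [139 142 139 136  96  59  77  82  97 116 131 136 138 138 106 101 110]
 [138 139 139 136  84  42  47  51  60  82 105 120 135 137 109  98 107]
 [138 138 138 137  78  40  40  42  43  51  60  84 124 138 119  95 103]
 [146 141 141 136  76  39  42  40  39  42  43  49 112 137 128  95 103]
 [164 154 148 141  68  39  39  39  42  41  35  37 111 137 135 100  98]
 [173 169 164 150  76  41  45  38  43  39  41  41 117 139 139 115  96]
 [175 173 173 164  82  42  44  40  38  39  40  39 117 139 136 129 102]
 [172 173 174 170  88  44  42  42  42  43  44  40 120 140 137 136 119]
 [173 17
[... 444 characters left out ...]
 85  80  84  90  83 143 177 164 176 179 174]
 [167 126 113 128 129 111 100  92  95 100 100 155 175 147 167 179 171]
 [151  97  98 112 121 142 132 119 121 119 130 162 156 126 142 169 157]
 [132  88  82 101 114 138 152 162 159 153 160 162 136 107 103 138 126]
 [117  85  73  82 101 118 143 170 164 150 161 169 144 101  83 103 105]
 [105  84  80  79  83 105 122 152 146 130 137 167 165 123  91  93  98]
 [108  85  95 111  90  90 110 133 128 115 112 144 169 159 118  95 100]]
27.5 ((452.2241516113281, 201.6896514892578), (16.675920486450195, 5.1209516525268555), 66.80140686035156)
((552.6026611328125, -378.4420471191406), (43.25674819946289, 13.577640533447266), 20.03579330444336) 0.34969056141157123
```

View pics/k.png

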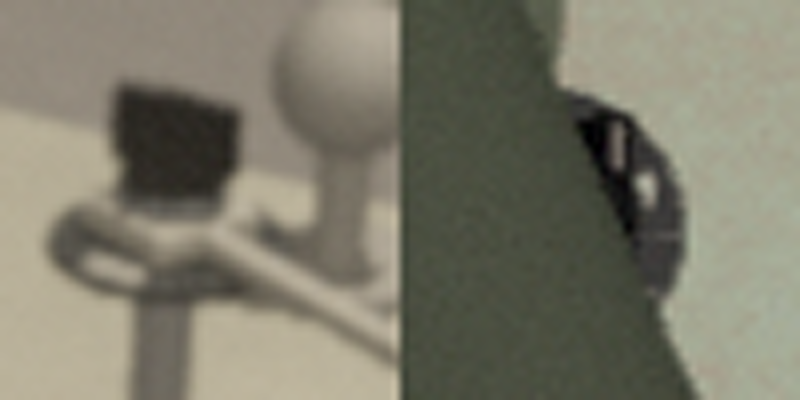

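Left crop: the knob bar spans rows 80–200, so its top is at z≈0.209. I move above the knob and check its axis and angle with the wrist camera.

Emit:
{"op": "arm_command", "data": {
  "commands": [
    [[0,0,20],-0.08,-0.4],
    [[0,0,20],-0.08,-0.4],
    [[-1,-10,20],-0.09,-0.4],
    [[-1,-16,10],-0.09,-0.4],
    [[-1,-16,0],-0.09,-0.4],
    [[-1,-16,0],-0.09,-0.4],
    [[-1,-16,0],-0.09,-0.4],
    [[-1,-16,0],-0.09,-0.4],
    [[-1,-16,0],-0.09,-0.4],
    [[-2,-16,0],-0.09,-0.4],
    [[-2,-16,0],-0.09,-0.4],
    [[-2,-16,0],-0.09,-0.4],
    [[-2,-16,0],-0.09,-0.4],
    [[-2,-16,0],-0.09,-0.4],
    [[-2,-16,0],-0.09,-0.4],
    [[-2,-16,0],-0.09,-0.4],
    [[-1,-14,0],-0.09,-0.4],
    [[0,-10,0],-0.06,-0.4],
    [[0,0,0],0,-0.4],
    [[0,0,0],0,-0.4]
  ]
}}

```text
clock: 38.95
position: [0.542, -0.3726, 0.3021]
tool_rot: [-3.141, 0.002, -0.096]
force: [0.6, 1.3, -0.3]
grip_width: 0.0597
finger_force: 0.0
```

Run:
```python
from h import *
s=bot.observe();print(s['position'],s['tool_rot'],s['clock'])
w=F('wrist');np.savez('pics/w5.npz',**w);im=w['image'].copy()
for z,c in((.209,(255,0,0)),(.151,(0,0,255))):
    u=proj(w,[.5446,-.373,z],True);print(z,u);cv2.circle(im,(int(u[0]),int(u[1])),2,c,-1)
save('w5.png',im)
```

```text
[ 0.54198603 -0.37259556  0.30210178] [-3.14074924e+00  1.62187906e-03 -9.60858734e-02] 38.95
0.209 (np.float64(275.0446524581477), np.float64(205.1578973264281))
0.151 (np.float64(275.2148251490005), np.float64(186.03881066063167))
```

View pics/w5.png

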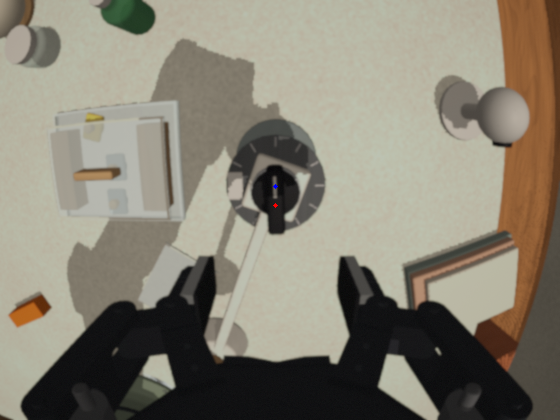

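The knob bar lies along the tool at u≈276, v 178–233, and the projected axis agrees, so I grip it.

Emit:
{"op": "arm_command", "data": {
  "commands": [
    [[2,0,-40],0,-0.4],
    [[0,0,-40],0,-0.4],
    [[0,0,-25],0,-0.3],
    [[0,0,-12],0,0],
    [[0,0,0],0,0.3],
    [[0,0,0],0,0.7],
    [[0,0,0],0,1],
    [[0,0,0],0,1],
    [[0,0,0],0,1]
  ],
  "newtons": 60
}}

```text
clock: 39.9
position: [0.5448, -0.3723, 0.1878]
tool_rot: [-3.141, -0.001, -0.097]
force: [-1.2, 6.6, -0.5]
grip_width: 0.0127
finger_force: 59.9
```

Emit:
{"op": "arm_command", "data": {
  "commands": [
    [[0,0,0],0.1,1],
    [[0,0,0],0.1,1],
    [[0,0,0],0.1,1],
    [[0,0,0],0.1,1],
    [[0,0,0],0.1,1],
    [[0,0,0],0.1,1],
    [[0,0,0],0.1,1],
    [[0,0,0],0.1,1],
    [[0,0,0],0.1,1],
    [[0,0,0],0.1,1],
    [[0,0,0],0.1,1],
    [[0,0,0],0.1,1],
    [[0,0,0],0.08,1],
    [[0,0,0],0.03,1],
    [[0,0,0],0,1]
  ]
}}

```text
clock: 41.4
position: [0.5453, -0.3731, 0.1879]
tool_rot: [3.139, -0.0, 1.212]
force: [4.9, 2.3, -1.3]
grip_width: 0.0126
finger_force: 59.7
```

```bash
python3 -c "
from h import *
s=bot.observe();print(s['moment'],s['tool_rot'],s['position'],s['force'])"
```

```text
[ 0.6032454  -1.01978472 -0.31151753] [ 3.13869302e+00 -3.97468893e-04  1.21218276e+00] [ 0.54527061 -0.37309132  0.18791734] [ 4.88365217  2.25210386 -1.25507385]
```

Emit:
{"op": "arm_command", "data": {
  "commands": [
    [[0,0,0],-0.01,0.6],
    [[0,0,0],0,0.2],
    [[0,0,0],0,0],
    [[0,0,0],0,0],
    [[0,0,35],0,0],
    [[0,0,40],0,0],
    [[-19,9,25],0,-0.4],
    [[-20,10,0],0,-0.4],
    [[-20,10,0],0,-0.4],
    [[-20,10,0],0,-0.4],
    [[-20,10,0],0,-0.4],
    [[-20,10,0],0,-0.4],
    [[-20,10,0],0,-0.4],
    [[-20,10,0],0,-0.4],
    [[-20,9,0],0,-0.4],
    [[-19,8,0],0,-0.4],
    [[0,0,0],0,-0.4],
    [[0,0,0],0,-0.4]
  ]
}}

```text
clock: 43.2
position: [0.3463, -0.2775, 0.2867]
tool_rot: [3.141, 0.001, 1.201]
force: [-0.1, 0.5, 0.2]
grip_width: 0.0595
finger_force: 0.0
```

Run:
```python
from h import *
s=bot.observe();print(s['position'],s['tool_rot'],s['clock'])
w=F('wrist');np.savez('pics/w6.npz',**w);im=w['image'].copy()
for X,c in(([.3467,-.2772,.199],(255,0,0)),([.5446,-.373,.209],(0,0,255)),([.5446,-.373,.151],(0,255,0))):
    u=proj(w,X,True);print(u);cv2.circle(im,(int(u[0]),int(u[1])),2,c,-1)
hsv=cv2.cvtColor(w['image'],cv2.COLOR_RGB2HSV);m=(hsv[...,1]>90).astype(np.uint8)
for k in cv2.findContours(m,0,2)[0]:
    if cv2.contourArea(k)>60: 
        (x,y),wh,a=cv2.minAreaRect(k); print(x,y,wh,P(w,x,y,.199,True))
save('w6.png',im)
```

```text
[ 0.34627555 -0.27748477  0.28673954] [3.14064415e+00 5.60139725e-04 1.20131273e+00] 43.2
(np.float64(276.1062142436479), np.float64(208.81335280468767))
(np.float64(516.8752211757017), np.float64(229.9163980372723))
(np.float64(484.11233236980496), np.float64(209.5771462063886))
399.84478759765625 385.362060546875 (26.925827026367188, 43.63840866088867) [ 0.40016054 -0.52259793  0.199     ]
319.640625 351.4952392578125 (14.48379135131836, 61.85169982910156) [ 0.33334409 -0.42651287  0.199     ]
8.794439315795898 359.2567138671875 (84.91220092773438, 41.1425895690918) [-0.08548103 -0.35071422  0.199     ]
540.1853637695312 317.30657958984375 (23.52267837524414, 57.353939056396484) [ 0.59496688 -0.5243278   0.199     ]
6.184245586395264 290.7174377441406 (48.69596862792969, 15.016278266906738) [ 0.02261035 -0.25852058  0.199     ]
277.0 208.0 (34.0, 26.0) [ 0.34755317 -0.27684472  0.199     ]
253.03773498535156 95.867919921875 (32.96653366088867, 4.120816707611084) [ 0.36168861 -0.19419702  0.199     ]
530.8653564453125 28.826934814453125 (29.025188446044922, 53.1474723815918) [ 0.61382099 -0.20415604  0.199     ]
407.5188903808594 10.566028594970703 (26.09850311279297, 15.24701976776123) [ 0.4920418  -0.16941373  0.199     ]
```

View pics/w6.png

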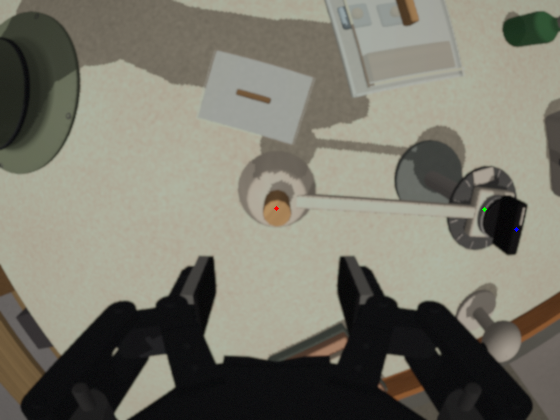

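The head post is at (277,208) as predicted, and the knob bar is visibly turned. I grip the post and compute the arc steps.

Emit:
{"op": "arm_command", "data": {
  "commands": [
    [[1,0,-40],0,-0.4],
    [[0,0,-40],0,-0.4],
    [[0,0,-22],0,-0.2],
    [[0,0,-8],0,0],
    [[0,0,0],0,0.3],
    [[0,0,0],0,0.6],
    [[0,0,0],0,0.8],
    [[0,0,0],0,0.8]
  ],
  "newtons": 30
}}

```text
clock: 44.05
position: [0.3469, -0.2772, 0.1769]
tool_rot: [-3.141, 0.0, 1.202]
force: [-5.1, 3.8, -0.4]
grip_width: 0.021
finger_force: 30.5
```

Run:
```python
from h import *
s=bot.observe();p=s['position'];c=np.array([.5448,-.3729]);d=p[:2]-c;r=np.hypot(*d);a=np.arctan2(d[1],d[0]);print(p,r,a,s['force'],s['grip_width'])
th=np.linspace(a,1.4735,19);q=np.c_[c[0]+r*np.cos(th),c[1]+r*np.sin(th)]*1000
print(th[1]-th[0]);o=np.round(q);print(np.round(q-[p[0]*1000,p[1]*1000]).astype(int).tolist()); print(np.diff(np.round(q-q[0]),axis=0).astype(int).tolist())
```

```text
[ 0.34690588 -0.27717172  0.17692851] 0.21983172486120728 2.6910416375699615 [-5.06204833  3.80895496 -0.40184264] 0.02103231696080229
-0.06764120208721991
[[0, 0], [7, 13], [15, 26], [23, 38], [33, 49], [43, 60], [54, 70], [65, 80], [78, 88], [90, 96], [103, 103], [117, 109], [131, 114], [145, 118], [160, 121], [175, 123], [190, 124], [204, 124], [219, 123]]
[[7, 13], [8, 13], [8, 12], [10, 11], [10, 11], [11, 10], [11, 10], [13, 8], [12, 8], [13, 7], [14, 6], [14, 5], [14, 4], [15, 3], [15, 2], [15, 1], [14, 0], [15, -1]]
```

Emit:
{"op": "arm_command", "data": {
  "commands": [
    [[7,13,0],-0.068,0.8],
    [[8,13,0],-0.068,0.8],
    [[8,12,0],-0.068,0.8],
    [[10,11,0],-0.068,0.8],
    [[10,11,0],-0.068,0.8],
    [[11,10,0],-0.068,0.8],
    [[11,10,0],-0.068,0.8],
    [[13,8,0],-0.068,0.8],
    [[12,8,0],-0.068,0.8],
    [[13,7,0],-0.068,0.8],
    [[14,6,0],-0.068,0.8],
    [[14,5,0],-0.068,0.8],
    [[14,4,0],-0.068,0.8],
    [[15,3,0],-0.068,0.8],
    [[15,2,0],-0.068,0.8],
    [[15,1,0],-0.068,0.8],
    [[14,0,0],-0.068,0.8],
    [[15,-1,0],-0.06,0.8],
    [[0,0,0],0,0.8],
    [[0,0,0],0,0.8]
  ]
}}

```text
clock: 46.05
position: [0.5672, -0.1529, 0.177]
tool_rot: [-3.14, -0.002, -0.013]
force: [0.6, 7.8, -2.8]
grip_width: 0.0207
finger_force: 30.7
```

Run:
```python
from h import *
s=bot.observe();p=s['position'];d=p[:2]-[.5448,-.3729];print(p,np.hypot(*d),np.arctan2(d[1],d[0]),s['force'],s['grip_width'],s['tool_rot'][2])
```

```text
[ 0.56715539 -0.152934    0.17703546] 0.22109908055573324 1.4695129847495283 [ 0.55612561  7.77011446 -2.8344584 ] 0.020684051631572366 -0.012620798062032534
```

Emit:
{"op": "arm_command", "data": {
  "commands": [
    [[0,0,0],0,0.4],
    [[0,0,0],0,0.2],
    [[0,0,0],0,-0.1],
    [[0,0,0],0,-0.1],
    [[0,0,35],0,-0.2],
    [[0,0,40],0,-0.4],
    [[0,0,45],0.08,-0.4],
    [[-2,-17,10],0.09,-0.4],
    [[-2,-18,0],0.09,-0.4],
    [[-2,-18,0],0.09,-0.4],
    [[-2,-18,0],0.09,-0.4],
    [[-2,-18,0],0.09,-0.4],
    [[-2,-18,0],0.09,-0.4],
    [[-2,-18,0],0.09,-0.4],
    [[-2,-18,0],0.09,-0.4],
    [[-2,-18,0],0.09,-0.4],
    [[-2,-18,0],0.09,-0.4],
    [[-2,-18,0],0.09,-0.4],
    [[-2,-18,0],0.09,-0.4],
    [[0,-5,0],0.05,-0.4]
  ]
}}

```text
clock: 48.05
position: [0.5412, -0.3765, 0.3061]
tool_rot: [-3.141, 0.001, 1.197]
force: [-0.5, -0.2, 0.3]
grip_width: 0.0595
finger_force: 0.0
```

Emit:
{"op": "arm_command", "data": {
  "commands": [
    [[0,0,0],0,-0.4],
    [[0,0,0],0,-0.4]
  ]
}}

```text
clock: 48.25
position: [0.5421, -0.3739, 0.3063]
tool_rot: [-3.142, -0.0, 1.194]
force: [-0.7, 0.5, -0.9]
grip_width: 0.0596
finger_force: 0.0
```

Run:
```python
from h import *
s=bot.observe();print(s['position'],s['tool_rot'],s['clock'])
w=F('wrist');np.savez('pics/w7.npz',**w);im=w['image'].copy()
save('w7.png',cv2.resize(im[60:320,130:477],(800,600),interpolation=cv2.INTER_CUBIC))
hsv=cv2.cvtColor(w['image'],cv2.COLOR_RGB2HSV);m=(hsv[...,1]>90).astype(np.uint8)
for X in ([.5446,-.373,.151],[.5446,-.373,.209],[.566,-.154,.199]): print(proj(w,X,True))
```

```text
[ 0.54210016 -0.37386611  0.30629944] [-3.1415267e+00 -2.5345448e-04  1.1942138e+00] 48.25
(np.float64(277.8958969374729), np.float64(184.79393703826904))
(np.float64(278.38150263570907), np.float64(203.35457941384482))
(np.float64(201.70547636210478), np.float64(-54.096229691723806))
```

View pics/w7.png

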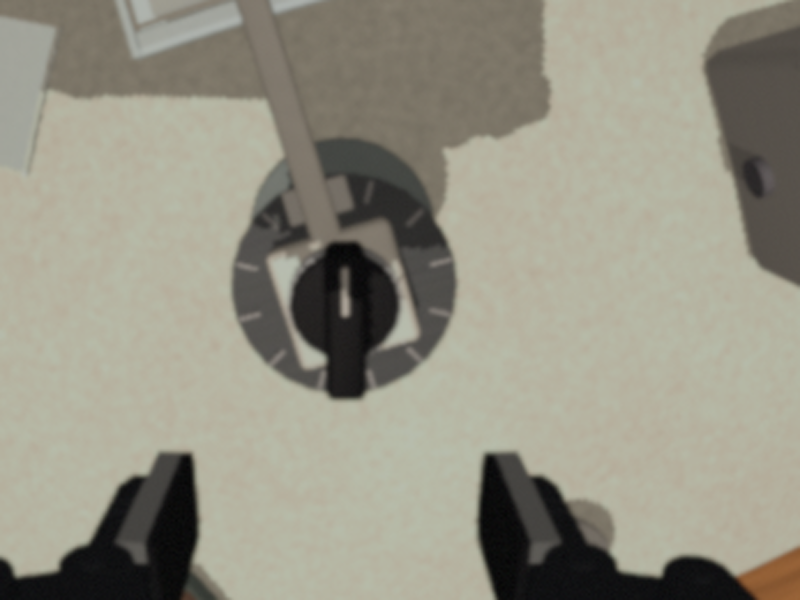

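The arm at (318,200) lies centred on the white pad, which spans 287–352. The knob bar is aligned with the gripper, so I grip it and tighten.

Emit:
{"op": "arm_command", "data": {
  "commands": [
    [[3,1,-40],0,-0.4],
    [[0,0,-40],0,-0.4],
    [[0,0,-26],0,-0.3],
    [[0,0,-12],0,0],
    [[0,0,0],0,0.3],
    [[0,0,0],0,0.7],
    [[0,0,0],0,1],
    [[0,0,0],0,1],
    [[0,0,0],0,1]
  ],
  "newtons": 60
}}

```text
clock: 49.2
position: [0.5454, -0.3731, 0.19]
tool_rot: [3.14, 0.0, 1.196]
force: [-4.8, 2.4, 5.6]
grip_width: 0.0131
finger_force: 60.1
```

Emit:
{"op": "arm_command", "data": {
  "commands": [
    [[0,0,0],-0.1,1],
    [[0,0,0],-0.1,1],
    [[0,0,0],-0.1,1],
    [[0,0,0],-0.1,1],
    [[0,0,0],-0.1,1],
    [[0,0,0],-0.1,1],
    [[0,0,0],-0.1,1],
    [[0,0,0],-0.1,1],
    [[0,0,0],-0.1,1],
    [[0,0,0],-0.1,1],
    [[0,0,0],-0.1,1],
    [[0,0,0],-0.1,1],
    [[0,0,0],-0.08,1],
    [[0,0,0],-0.03,1],
    [[0,0,0],0,1]
  ]
}}

```text
clock: 50.7
position: [0.5447, -0.3722, 0.19]
tool_rot: [-3.141, 0.001, -0.114]
force: [-11.7, 8.7, 11.3]
grip_width: 0.0129
finger_force: 62.4
```

```bash
python3 -c "
from h import *
s=bot.observe();print(s['moment'],s['tool_rot'],s['position'],s['force'])"
```

```text
[1.8571241  2.65132396 0.77691247] [-3.14079601e+00  7.97527458e-04 -1.14358414e-01] [ 0.54469392 -0.37223645  0.18997607] [-11.69533958   8.70221069  11.25029603]
```

Emit:
{"op": "arm_command", "data": {
  "commands": [
    [[0,0,0],0.02,1],
    [[0,0,0],0,0.6],
    [[0,0,0],0,0.2],
    [[0,0,0],0,-0.2],
    [[0,0,0],0,-0.2],
    [[0,0,35],0,-0.2],
    [[0,0,40],0,-0.4],
    [[0,0,40],0,-0.4],
    [[0,0,0],0,-0.4],
    [[0,0,0],0,-0.4]
  ]
}}

```text
clock: 51.7
position: [0.5453, -0.3733, 0.304]
tool_rot: [3.141, -0.001, -0.094]
force: [0.9, -0.4, -0.7]
grip_width: 0.0594
finger_force: 0.0
```

Run:
```python
from h import *
s=bot.observe();print(s['position'],s['tool_rot'],s['clock'])
w=F('wrist');f=F('side')
save('fin.png',np.hstack([cv2.resize(w['image'][40:280,20:340],(400,300),interpolation=cv2.INTER_CUBIC),cv2.resize(f['image'][110:275,190:410],(400,300),interpolation=cv2.INTER_CUBIC)]))
```

```text
[ 0.54531642 -0.37332777  0.30398274] [ 3.14099569e+00 -1.49059028e-03 -9.43474921e-02] 51.7
```

View pics/fin.png

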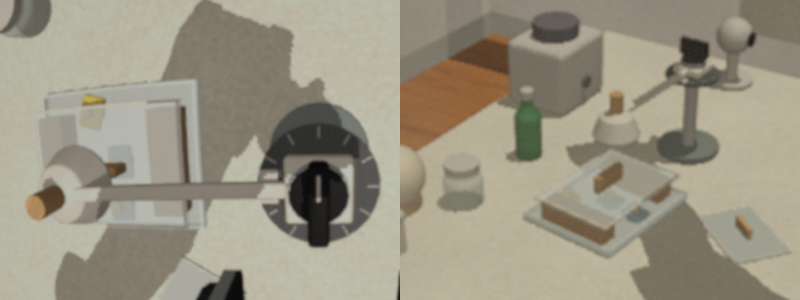

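Run:
```python
from h import *
w=dict(np.load('pics/w7.npz'));c=np.array([.5450,-.3731])
for n,u,v,z in (('pad',320,200,.152),('arm',316.5,200,.165),('arm far',257,10,.165),('dialc',345,280,.151)):
    p=P(w,130+u/2.305,60+v/2.308,z,True)[:2];d=p-c;print(n,p,np.arctan2(d[1],d[0]),np.hypot(*d))
```

```text
pad [ 0.55024942 -0.33606102] 1.4300071304282214 0.03740912238378115
arm [ 0.54991041 -0.33405602] 1.4456870717451853 0.039351550893194004
arm far [ 0.55633698 -0.25844634] 1.4722364695769836 0.11521279732582276
dialc [ 0.54739873 -0.37047104] 0.8311593195419992 0.003558841157626995
```

```bash
python3 -c "
from h import *
print(ticket.job_done())"
```

```text
the job is handed in; nothing more can be done
None
```

I handed in the job at about 52 s of the 208 s allowed; the judge returned no result. In the last pictures the plate is level on both bars over the three upright pacifiers, the lamp arm is within about 0.02 rad of the mark, and the knob is turned back to its tight stop. One pacifier was knocked aside in the tray and left where it stood, upright and by my measurement within limits.

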